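# Sort the kitchen table clutter into its three trays

### The arm

A 7-joint arm with a two-finger parallel gripper is mounted at the origin on a cart in front of the work surface, level with it; the furniture and walls round the work are solid. World frame = base frame: x ahead of the robot, y to its left, z up, the work surface at z = 0. Lengths are in m, angles in degrees, forces in N, time in s.
With the tool pointing down it reaches from about 0.35 to 0.9 m from the base axis. Payload 7.2 kg.
Tool frame: the origin (TCP) lies midway between the tips of the shut fingers; the grasp point (between the pads) lies 19 mm behind it; z points along the fingers, y is the line along which they close (so a half turn about z gives the same grasp; the last joint's range is limited). The gripper opens to 88 mm and grips with 3 to 60 N. Pads are 20 mm wide; open, the fingers measure 115 mm over their backs; the gripper's body (75 mm by 178 mm) begins 61 mm behind the grasp point.
Start: joints at [-75.986, 23.554, -0.728, 91.456, 0.321, 64.991, -4.71], TCP at [0.192, 0.595, 0.192] pointing down, gripper open.
Joint ranges: [-169.25, 169.25], [-16.82, 113.86], [-84.01, 82.57], [7.8, 145.47], [-59.2, 239.2], [7.22, 106.19], [-163.78, 163.78]. Speed limits (degrees/s): [136.94, 136.94, 172.46, 172.46, 180, 180, 180].

### API

Orientations are given as [roll, pitch, yaw] about the fixed x, y, z axes, in that order (R = Rz(yaw) Ry(pitch) Rx(roll)).
In Python, from bench import monitor, viewer, ctrl, spotter gives the robot as it stands.
- The arm moves only by the tool jog_arm, never from a script. Its argument "commands" is one flat list of numbers, 4 for each row, row after row: the shift along the world's x, y, z in units of 40 mm (1.0 is 40 mm), then the turn about the world's z in units of 5 degrees (1.0 is 5 degrees). In form: [tx, ty, tz, twist, tx, ty, tz, twist, ...]. A call has 1 to 12 rows; each row is the pose to reach, as a shift and turn from the pose commanded when the call began; what a row does not reach only later rows make up. A row lasts 1/12 s, in which the tool goes at most 41.7 mm and 7.16 degrees, less where a joint would pass 70% of its speed; a pose out of reach is approached as far as the arm can. A call with a gripper value outside its range is refused whole. "grip" is the gripper's target within -1 to 1 (fully open at 1, half-way at 0, shut at -1), set as the call begins (left out, the last holds). The fingers move at their own pace and stop on an object; "grip_force" is the grip in N (left out, the last holds). Time passes only in rows, so rows that repeat a pose let the fingers close. It gives the time, the measured TCP pose, the force, the opening and the grip force at its end, in the units of the state.
- monitor.read_state(): the state, without advancing time (a new reading comes with each control period).
- viewer.snapshot(name): name is "scene" or "side" or "wrist"; returns the picture (480x640x3 uint8, red, green, blue); there is no depth.
- viewer.camera_params(name): a dict with "mtx" (3x3 intrinsics, pixels), "D" ([k1, k2, p1, p2, k3] as OpenCV has them; the pictures are not rectified), "camera_from_world" (4x4, takes a point from world to camera coordinates); the wrist camera has in their place "mount" (4x4, takes a point from camera to tool coordinates, whose origin is the TCP and whose axes are the flange's). Camera axes: x right, y up, looking along -z (the intrinsics and any distortion apply to the point x, -y, -z); pixel columns grow to the right and rows downward; lengths in m; the calibration is good to about 2 mm. A picture is of the moment at which its call begins: read the wrist's pose just before it. camera_params takes no time and is no camera call.
- ctrl.finish_job(): hands the job in; it is judged then, once.
Trained networks look in the newest picture that a camera, given by its name, has taken for a name from the list of things; names that differ only in an ending like _2 or _b are one class to them, and where a whole thing is asked for, a point or a joint stands for the part that bears it (a point fixed in the world has none). Each returns a list of dicts, best first, with "p" (0 to 1); they miss things now and then, are a little off and sometimes report something else, mostly with a low value. They report only what shows in the picture. A call takes as long as a camera call.
- spotter.look_for(target, camera): "at" ([row, column] in pixels, amid what is visible of it).
- spotter.pinpoint(target, camera): "at" ([row, column] in pixels: a listed point, or the origin of a listed thing).
The state is a dict: "time": time; "q": joint angles; "joint_vel": joint speeds; "joint_efforts": joint torques, N m; "tool_pos": TCP position; "eef_rot": TCP orientation; "force": force on the tool from outside, world axes, zero at the start; "wrist_torque": the same for the moment, N m; "grip_width": opening from 0.0 (shut) to 1.0 (fully open); "grip_force": force on a finger pad.
Only numpy, scipy, OpenCV 4.12 (cv2) and the standard library are available. Lean on these libraries where they do the work, as an engineer would, in place of code of your own. Each camera call takes 0.05 s, during which the arm holds its last target. There are 200 camera calls.

### The job

Sort the things standing in a row on the table into their trays: the spice jar and the salt shaker into the dark wooden seasoning tray, one in each compartment; the scouring cream bottle and the sink plug into the blue sink tray, one in each compartment; and the roll of black tape into the white desk tray beside the pen that lies in it. Every one must end flat on its tray's floor, the right way up as you found it; set things down, do not drop or throw them, and let go of everything.

Things in the scene. Friction and masses are not known exactly. Their poses are not given: they have to be found in the camera images.
- spice_jar: Round glass spice jar with a red lid, 45 mm across (lid 45 mm, body 42 mm), 106 mm tall, about 0.11 kg. Origin at the centre of its underside, z up; stands upright on the table at the start.
- salt_shaker: Round clear salt shaker with a grey domed top, 44 mm across up to a height of about 66 mm, tapering above, top about 34 mm across, 90 mm tall, about 0.1 kg. Origin at the centre of its underside, z up; stands upright on the table at the start.
- scouring_cream: Slim round white bottle of scouring cream with a teal cap, 38 mm across, 136 mm tall, about 0.15 kg. Origin at the centre of its underside, z up; stands upright on the table at the start.
- sink_plug: Black rubber sink plug, a round disc 45 mm across and 17 mm tall with a small pull ring up to 34 mm; grasp across the disc. About 0.05 kg. Origin at the centre of its underside, z up; lies ring upwards on the table at the start.
- tape: Small roll of black adhesive tape lying flat, 60 mm across and 19 mm tall (treat the middle as solid: grasp across the outside). About 0.04 kg. Origin at the centre of its underside, z up; lies flat on the table at the start.
- seasoning_tray: Dark wooden tray for seasonings, fixed: 118 mm in own x, 160 mm in own y; floor 4 mm thick, rim 14 mm high, 5 mm thick. Origin: centre of its underside, z up; yaw within 5 degrees. A divider 5 mm thick, 12 mm high, along own x at y = 0 makes two compartments, 108 mm (x) by 72 mm (y) inside, centred at own y = +39.5 and -39.5 mm.
- sink_tray: Blue plastic tray for the things of the sink, fixed: 118 mm in own x, 160 mm in own y; floor 4 mm thick, rim 14 mm high, 5 mm thick. Origin: centre of its underside, z up; yaw within 5 degrees. A divider 5 mm thick, 12 mm high, along own x at y = 0 makes two compartments, 108 mm (x) by 72 mm (y) inside, centred at own y = +39.5 and -39.5 mm.
- desk_tray: White plastic tray for stationery, fixed: 118 mm in own x, 160 mm in own y; floor 4 mm thick, rim 14 mm high, 5 mm thick. Origin: centre of its underside, z up; yaw within 5 degrees. No divider; 108 by 150 mm inside. A pen (11 mm wide, 9 high, 145 long) is fixed in it along own y at own x = +45 mm; the tape goes in the rest, e.g. centred at own x = -10 mm, y = 0.

How it is judged:
By the outcome, as a careful person would: the job done as asked, in the order asked, and still so for the second after the job is handed in, with the robot touching nothing.
It also fails if it takes over 138 s, if anything falls off the work surface, if the arm or the gripper's body presses on something with over 40 N, if the wrist force passes 120 N, or if a joint passes its speed limit or range.

## Working session

There is one attempt and no reset: what is moved stays moved. The work goes in short steps, Python scripts to look and compute and a tool call to move; the robot and the scene stay as the last step left them, time stands still between calls to the robot, and variables do not carry over. Pictures are saved under pics/ and viewed, at most 14 in all, crops included, and the job is handed in when it is done.

Besides the shell and the picture viewer there is one more tool, called as name(argument=value, ...), one argument or row to a line, values as JSON. jog_arm: Moves the arm, as the interface text tells. Its arguments: {"type":"object","properties":{"commands":{"type":"array","items":{"type":"number"}},"grip":{"type":"number"},"grip_force":{"type":"number"}},"required":["commands"]}

```bash
mkdir -p pics; cat > h.py <<'E'
import numpy as np, cv2
from scipy.spatial.transform import Rotation as R
from bench import monitor, viewer, ctrl, spotter
def snap(n,f=None):
    s=monitor.read_state(); im=viewer.snapshot(n)
    if f: cv2.imwrite('pics/'+f+'.png',im[:,:,::-1])
    return s,im
def cam(n,s=None):
    p=viewer.camera_params(n)
    if 'mount' in p:
        T=np.eye(4);T[:3,:3]=R.from_euler('xyz',s['eef_rot'],degrees=True).as_matrix();T[:3,3]=s['tool_pos']
        W=T@np.array(p['mount'])
    else: W=np.linalg.inv(np.array(p['camera_from_world']))
    return np.array(p['mtx']),np.array(p['D'],float),W
def px2w(n,rc,z,s=None):
    K,D,W=cam(n,s)
    u=cv2.undistortPoints(np.array([[[rc[1],rc[0]]]],float),K,D)[0,0]
    d=W[:3,:3]@np.array([u[0],-u[1],-1]);o=W[:3,3]
    return o+d*(z-o[2])/d[2]
def w2px(n,P,s=None):
    K,D,W=cam(n,s);P=np.atleast_2d(P)
    c=(np.c_[P,np.ones(len(P))]@np.linalg.inv(W).T)[:,:3]*[1,-1,-1]
    return cv2.projectPoints(c,np.zeros(3),np.zeros(3),K,D)[0][:,0]
E
cat > a.py <<'E'
from h import *
print(monitor.read_state())
N=['spice_jar','salt_shaker','scouring_cream','sink_plug','tape','seasoning_tray','sink_tray','desk_tray']
for c in ['scene','side']:
    s,im=snap(c,c+'0')
    for n in N:
        for d in spotter.pinpoint(n,c)[:2]:
            print(c,n,np.round(d['at']),round(d['p'],2),np.round(px2w(c,d['at'],0),3))
snap('wrist','wrist0')
E
python3 a.py
```

```text
{'time': 0.0, 'q': array([-75.98535339,  23.5997937 ,  -0.72993782,  91.50367949,
         0.32109471,  64.98975717,  -4.71113851]), 'joint_vel': array([-0.00489841, -0.0706517 ,  0.0139399 ,  0.05607513, -0.08093263,
       -0.00692775,  0.02083249]), 'joint_efforts': array([ 7.70810511e-04, -5.87952733e+01,  6.42471761e-01, -2.91074824e+01,
       -5.37546398e-02,  1.81065907e-02,  1.48124218e-04]), 'tool_pos': array([0.19218732, 0.59413736, 0.19091404]), 'eef_rot': array([-1.79909013e+02,  6.04220067e-03,  1.62079332e+02]), 'force': array([-0.34151394, -0.1515131 , -0.03045395]), 'wrist_torque': array([-0.00620644,  0.04854102, -0.03213389]), 'grip_force': 0.0, 'grip_width': 1.000674071862013}
scene spice_jar [360. 356.] 0.68 [ 0.438 -0.197 -0.   ]
scene spice_jar [217. 201.] 0.16 [0.427 0.241 0.   ]
scene salt_shaker [280. 273.] 0.66 [0.438 0.014 0.   ]
scene scouring_cream [237. 228.] 0.91 [0.437 0.157 0.   ]
scene sink_plug [212. 202.] 0.77 [0.436 0.253 0.   ]
scene tape [318. 304.] 0.77 [ 0.427 -0.085 -0.   ]
scene tape [237. 230.] 0.74 [0.441 0.156 0.   ]
scene seasoning_tray [192. 266.] 0.96 [0.572 0.226 0.   ]
scene sink_tray [237. 325.] 0.61 [0.579 0.045 0.   ]
scene desk_tray [307. 400.] 0.67 [ 0.563 -0.165  0.   ]
side spice_jar [209. 340.] 0.96 [ 0.431 -0.211  0.   ]
side salt_shaker [265. 344.] 0.97 [0.441 0.008 0.   ]
side scouring_cream [315. 355.] 0.94 [0.432 0.149 0.   ]
side sink_plug [358. 364.] 0.61 [0.429 0.245 0.   ]
side sink_plug [222. 281.] 0.26 [ 0.57  -0.161  0.   ]
side tape [238. 343.] 0.63 [ 0.434 -0.085  0.   ]
side seasoning_tray [360. 274.] 0.74 [0.569 0.241 0.   ]
side sink_tray [278. 276.] 0.67 [0.574 0.041 0.   ]
side desk_tray [222. 284.] 0.89 [ 0.563 -0.16   0.   ]
side desk_tray [265. 344.] 0.28 [0.439 0.007 0.   ]
```

View pics/scene0.png

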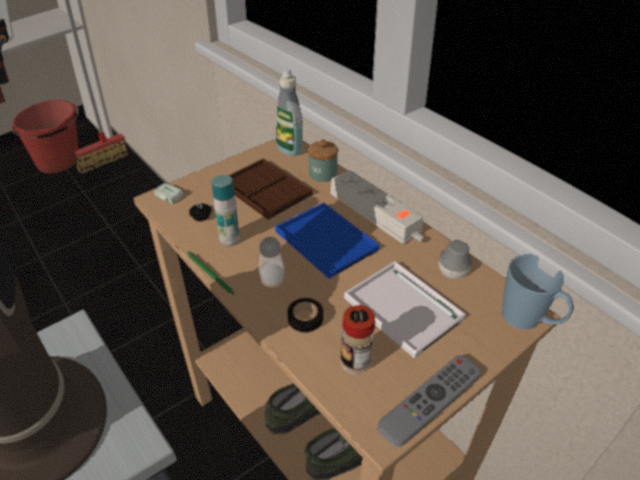

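View pics/side0.png

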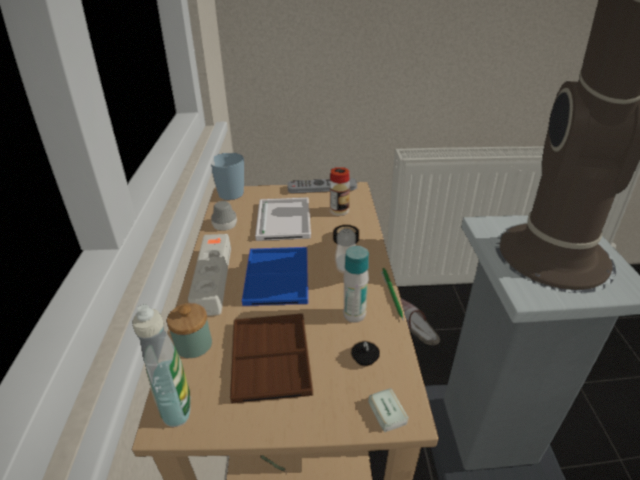

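The scene shows the row (plug, cream, shaker, tape, jar) at x≈0.435, with the trays behind it at x≈0.57. Seasoning is at the left, sink in the middle and desk at the right. I'll move over the row with the closing line along x, and measure from close by.

jog_arm(
  commands=[1.5,-1.5,1,-2,2.5,-3,2,-5,4,-4.5,3,-8,5,-5.5,3,-11,6,-6.5,3,-13,6.5,-7.5,3,-14.4,6.5,-8.5,3,-14.4,6.5,-9,3,-14.4,6.5,-9,3,-14.4,6.5,-9,3,-14.4,6.5,-9,3,-14.4],
  grip=1,
  grip_force=15,
)

```text
time: 1.87
tool_pos: [0.4489, 0.2401, 0.3112]
eef_rot: [180.0, -0.0, 89.6]
force: [1.5, 0.5, 0.1]
grip_width: 0.998
grip_force: 0.0
```

```bash
cat > b.py <<'E'
from h import *
import sys
f=sys.argv[1]; s,im=snap('wrist',f)
print(np.round(s['q'],0),np.round(s['tool_pos'],3),np.round(s['eef_rot'],1),s['time'])
for n in sys.argv[2:]:
    z=0.004 if 'tray' in n else 0
    for d in spotter.pinpoint(n,'wrist')[:2]: print(n,np.round(d['at']),round(d['p'],2),np.round(px2w('wrist',d['at'],z,s),3))
E
python3 b.py w1 scouring_cream salt_shaker sink_plug seasoning_tray sink_tray
python3 - <<'E'
from h import *
for n,rc in [('detergent',(152,290)),('tealjar',(178,322)),('charger',(180,335)),('chargerR',(238,418)),('greything',(272,455)),('mug',(322,522))]: print(n,px2w('scene',rc,0).round(3))
for n,rc in [('detergent',(418,175)),('tealjar',(350,195)),('grey',(225,224)),('mug',(195,230))]: print(n,px2w('side',rc,0).round(3))
E
```

```text
[-54.   7.  23.  98.  -3.  75. -31.] [0.449 0.24  0.311] [180.   -0.   89.6] 1.8667
scouring_cream [242. 313.] 0.74 [0.437 0.153 0.   ]
scouring_cream [336. 313.] 0.27 [0.435 0.018 0.   ]
salt_shaker [338. 314.] 0.76 [0.436 0.015 0.   ]
sink_plug [171. 304.] 0.61 [0.426 0.243 0.   ]
seasoning_tray [176. 431.] 0.72 [0.578 0.237 0.004]
sink_tray [326. 419.] 0.86 [0.577 0.036 0.004]
detergent [0.7   0.316 0.   ]
tealjar [0.692 0.193 0.   ]
charger [0.709 0.171 0.   ]
chargerR [ 0.71  -0.066  0.   ]
greything [ 0.695 -0.168  0.   ]
mug [ 0.693 -0.314  0.   ]
detergent [0.704 0.342 0.   ]
tealjar [0.698 0.217 0.   ]
grey [ 0.7   -0.156  0.   ]
mug [ 0.704 -0.299  0.   ]
```

View pics/w1.png

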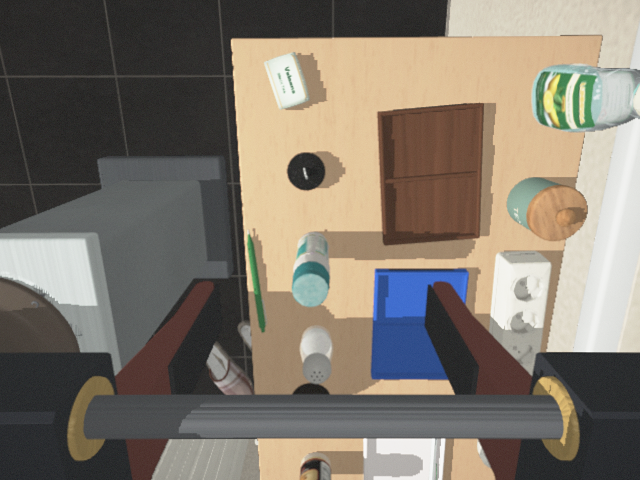

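The wrist view shows the plug at pixel (170,305) and the cream base near (242,313). The seasoning tray is around (176,431) with its divider across, and the blue tray is around (326,419). I'll compute the tray corners, then go over the jar.

```bash
python3 - <<'E'
from h import *
s=monitor.read_state()
for n,C in [('seas',[(113,379),(103,483),(236,480),(245,384)]),('sink',[(269,375),(269,467),(378,467),(377,371)])]:
    P=np.array([px2w('wrist',c,0.014,s) for c in C]); print(n,P.round(3).tolist(),P.mean(0).round(3))
E
```

```text
seas [[0.511, 0.314, 0.014], [0.625, 0.325, 0.014], [0.64, 0.17, 0.014], [0.524, 0.158, 0.014]] [0.575 0.242 0.014]
sink [[0.514, 0.126, 0.014], [0.629, 0.127, 0.014], [0.646, -0.034, 0.014], [0.515, -0.033, 0.014]] [0.576 0.046 0.014]
```

jog_arm(
  commands=[0,-1,0,0,0,-2,0,0,0,-3,0,0,0,-4,0,0,0,-5,0,0,0,-6,0,0,0,-7,0,0,-0.2,-8,0,0,-0.2,-9,0,0,-0.2,-9,0,0,-0.2,-9,0,0,-0.2,-9,0,0],
)

```text
time: 3.17
tool_pos: [0.4407, -0.1162, 0.3103]
eef_rot: [-180.0, -0.0, 90.2]
force: [0.2, -0.2, 0.9]
grip_width: 1.003
grip_force: 0.0
```

```bash
python3 b.py w2 spice_jar tape salt_shaker desk_tray sink_tray
```

```text
[-33.  -0.  43. 105.   0.  75.  10.] [ 0.441 -0.116  0.31 ] [-180.    -0.    90.2] 3.1667
spice_jar [239. 319.] 0.75 [ 0.436 -0.198  0.   ]
tape [147. 312.] 0.73 [ 0.428 -0.085  0.   ]
salt_shaker [ 53. 317.] 0.91 [0.434 0.017 0.   ]
desk_tray [219. 424.] 0.85 [ 0.565 -0.171  0.004]
sink_tray [ 37. 449.] 0.8 [0.577 0.033 0.004]
```

View pics/w2.png

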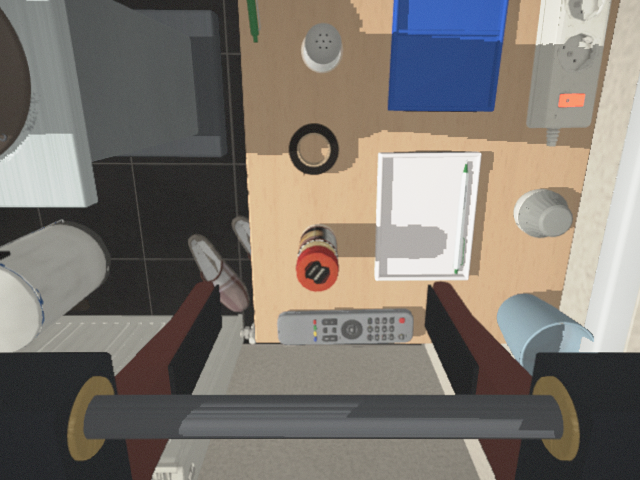

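This view shows the jar lid at (267,317), the tape at (149,313), the shaker at (47,321) and the desk tray centred near (219,424), with the pen on its +x side.

```bash
python3 - <<'E'
from h import *
s=monitor.read_state()
for n,C in [('desk',[(152,378),(153,481),(279,467),(281,375)]),('sinkR',[(109,388),(110,494)])]:
    P=np.array([px2w('wrist',c,0.014,s) for c in C]); print(n,P.round(3).tolist(),P.mean(0).round(3))
print(px2w('wrist',(267,317),.106,s),px2w('wrist',(148.5,313.5),.019,s))
E
```

```text
desk [[0.504, -0.089, 0.014], [0.623, -0.09, 0.014], [0.623, -0.247, 0.014], [0.508, -0.251, 0.014]] [ 0.565 -0.169  0.014]
sinkR [[0.513, -0.042, 0.014], [0.631, -0.043, 0.014]] [ 0.572 -0.042  0.014]
[ 0.43558283 -0.19432975  0.106     ] [ 0.43040698 -0.08500149  0.019     ]
```

jog_arm(
  commands=[-0.12,-1,0,0,-0.12,-2.02,0,0,-0.12,-2.02,-0.5,0,-0.12,-2.02,-1.5,0,-0.12,-2.02,-2.5,0,-0.12,-2.02,-3.5,0,-0.12,-2.02,-4.5,0,-0.12,-2.02,-5.3,0,-0.12,-2.02,-6,0,-0.12,-2.02,-6.5,0,-0.12,-2.02,-6.7,0,-0.12,-2.02,-6.7,0],
)

```text
time: 4.47
tool_pos: [0.4345, -0.1982, 0.0411]
eef_rot: [-179.8, -0.0, 90.1]
force: [-1.0, 0.5, 1.2]
grip_width: 0.998
grip_force: 0.0
```

jog_arm(
  commands=[0,0,0,0,0,0,0,0,0,0,0,0,0,0,0,0,0,0,0,0,0,0,0,0,0,0,0,0,0,0,0,0,0,0,0,0],
  grip=-1,
  grip_force=15,
)

```text
time: 5.22
tool_pos: [0.4357, -0.1989, 0.0427]
eef_rot: [180.0, -0.0, 90.1]
force: [-0.1, 0.5, 4.3]
grip_width: 0.502
grip_force: 15.0
```

jog_arm(
  commands=[0,0,0.3,0,0,0,1,0,0,0,2,0,0,0,3,0,0,0,4,0,0,0.5,4.8,0,0.3,1.2,5,0,0.6,2,5,0,1,3,5,0,1.4,4,5,0,1.8,5,5,0,2.2,6,5,0],
)

```text
time: 6.22
tool_pos: [0.5215, 0.038, 0.2424]
eef_rot: [-180.0, -0.0, 90.1]
force: [0.7, -1.6, -0.8]
grip_width: 0.506
grip_force: 15.0
```

jog_arm(
  commands=[0.3,1,0,0,0.6,2,0,0,0.8,3,0,0,0.8,4,0,0,0.8,5,0,0,0.8,5.5,0,0,0.8,5.85,0,0,0.8,5.85,0,0,0.8,5.85,0,0,0.8,5.85,0,0,0.8,5.85,0,0],
)

```text
time: 7.13
tool_pos: [0.554, 0.2673, 0.2429]
eef_rot: [180.0, 0.0, 89.9]
force: [0.4, -1.0, -0.9]
grip_width: 0.502
grip_force: 15.0
```

```bash
python3 b.py w3 seasoning_tray
```

```text
[-57.  23.  37.  91. -14.  71. -18.] [0.554 0.267 0.243] [180.    0.   89.9] 7.1333
seasoning_tray [211. 342.] 0.81 [0.575 0.24  0.004]
```

View pics/w3.png

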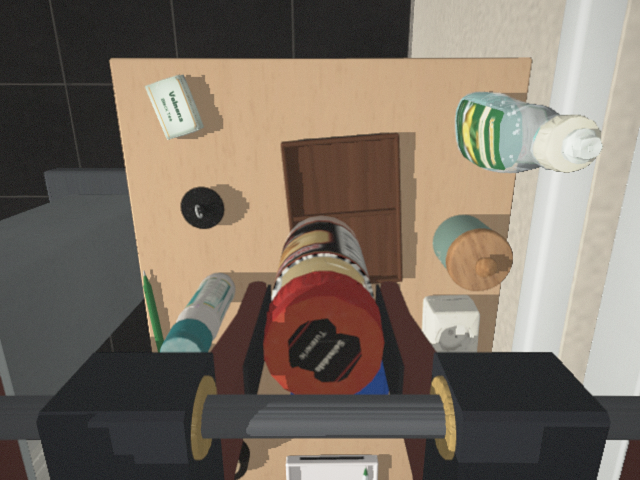

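The jar is held upright. The tray's +y corners are at about (142,282) and (133,398), and the divider runs along rows 208–213.

```bash
python3 - <<'E'
from h import *
s=monitor.read_state()
for n,c,z in [('c1',(142,282),.014),('c2',(133,398),.014),('c3',(282,400),.014),('d1',(213,290),.012),('d2',(208,398),.012),('det',(130,458),.05)]: print(n,px2w('wrist',c,z,s).round(3))
E
```

```text
c1 [0.515 0.313 0.014]
c2 [0.628 0.322 0.014]
c3 [0.639 0.163 0.014]
d1 [0.52  0.241 0.012]
d2 [0.633 0.246 0.012]
det [0.675 0.327 0.05 ]
```

jog_arm(
  commands=[0,0.28,-0.5,0,0,0.28,-1.3,0,0,0.28,-2.2,0,0,0.28,-3.1,0,0,0.28,-3.8,0,0,0.28,-4.3,0,0,0.28,-4.6,0,0,0.28,-4.75,0,0,0.28,-4.85,0,0,0.28,-4.88,0,0,0.28,-4.88,0,0,0.28,-4.88,0],
)

```text
time: 8.23
tool_pos: [0.5542, 0.2815, 0.0485]
eef_rot: [179.9, -0.1, 90.1]
force: [-0.0, 0.4, -1.4]
grip_width: 0.502
grip_force: 15.0
```

jog_arm(
  commands=[0,0,-0.02,0,0,0,-0.05,0,0,0,-0.05,0,0,0,-0.05,0],
)

```text
time: 8.57
tool_pos: [0.5539, 0.2817, 0.0467]
eef_rot: [179.9, -0.1, 90.1]
force: [-1.6, -0.7, 6.5]
grip_width: 0.503
grip_force: 15.0
```

jog_arm(
  commands=[0,0,0,0,0,0,0,0,0,0,0,0,0,0,0,0,0,0,0,0,0,0,0,0,0,0,0,0],
  grip=0.8,
)

```text
time: 9.15
tool_pos: [0.5534, 0.2811, 0.0452]
eef_rot: [-180.0, 0.0, 90.1]
force: [0.2, -0.2, -0.2]
grip_width: 0.895
grip_force: 0.0
```

jog_arm(
  commands=[0,0,0.5,0,0,0,1.5,0,0,0,2.5,0,0,0,3.5,0,0,0,4.3,0,0,-0.5,5,0,-0.5,-1.5,5,0,-1,-2.5,5,0,-1.5,-3.5,5,0,-2,-4.5,5,0,-2.5,-5.5,5,0,-2.97,-6,5,0],
  grip=1,
)

```text
time: 10.15
tool_pos: [0.4345, 0.0394, 0.2452]
eef_rot: [180.0, 0.0, 90.0]
force: [0.8, 0.2, 1.3]
grip_width: 1.002
grip_force: 0.0
```

jog_arm(
  commands=[0,0,0,0,0,0,0,0,0,0,0,0],
)

```text
time: 10.4
tool_pos: [0.4354, 0.0423, 0.2458]
eef_rot: [179.9, -0.1, 90.1]
force: [0.1, 0.7, -0.9]
grip_width: 1.0
grip_force: 0.0
```

```bash
python3 b.py w4 salt_shaker scouring_cream; python3 - <<'E'
from h import *
for c in ['scene','side']:
    snap(c,c+'4')
    for n in ['spice_jar','salt_shaker','scouring_cream']:
        for d in spotter.pinpoint(n,c)[:1]: print(c,n,d['at'],round(d['p'],2),px2w(c,d['at'],.004 if n=='spice_jar' else 0).round(3))
E
```

```text
[-53.   0.  43. 114.  -0.  66. -11.] [0.435 0.042 0.246] [ 1.799e+02 -1.000e-01  9.010e+01] 10.4
salt_shaker [207. 326.] 0.96 [0.44  0.018 0.   ]
scouring_cream [ 75. 322.] 0.88 [0.435 0.15  0.   ]
scouring_cream [356. 431.] 0.7 [ 0.567 -0.167  0.   ]
scene spice_jar [180.2, 245.1] 0.74 [0.559 0.284 0.004]
scene scouring_cream [238.1, 230.2] 0.77 [0.439 0.153 0.   ]
side spice_jar [376.5, 283.5] 0.85 [0.553 0.278 0.004]
side salt_shaker [265.7, 344.3] 0.75 [0.44 0.01 0.  ]
```

View pics/w4.png

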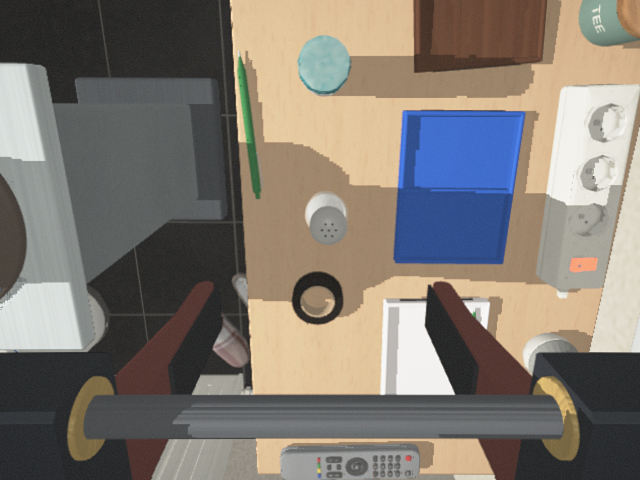

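The shaker's top is at (225,328) and its base at about (207,326), so it stands at about (0.438, 0.016). The blue tray is fully visible, and the spice jar reads well placed in both fixed cameras.

```bash
python3 - <<'E'
from h import *
s=monitor.read_state()
for c,z in [((110,403),.014),((112,525),.014),((263,503),.014),((263,395),.014),((188,400),.012),((190,512),.012),((225,328),.09),((65,324),.136)]: print(c,px2w('wrist',c,z,s).round(3))
E
```

```text
(110, 403) [0.513 0.117 0.014]
(112, 525) [0.631 0.115 0.014]
(263, 503) [ 0.63  -0.042  0.014]
(263, 395) [ 0.514 -0.042  0.014]
(188, 400) [0.515 0.04  0.012]
(190, 512) [0.63  0.038 0.012]
(225, 328) [0.44  0.023 0.09 ]
(65, 324) [0.437 0.148 0.136]
```

jog_arm(
  commands=[0.06,-0.65,0,0,0.06,-0.65,-0.5,0,0.06,-0.65,-1.5,0,0.06,-0.65,-2.5,0,0.06,-0.65,-3.4,0,0.06,-0.65,-4.2,0,0.06,-0.65,-4.8,0,0.06,-0.65,-5.2,0,0.06,-0.65,-5.32,0,0.06,-0.65,-5.32,0],
)

```text
time: 11.78
tool_pos: [0.4367, 0.0152, 0.0317]
eef_rot: [-179.9, 0.1, 90.1]
force: [-0.0, -0.1, 0.7]
grip_width: 0.998
grip_force: 0.0
```

jog_arm(
  commands=[0,0,0,0,0,0,0,0,0,0,0,0,0,0,0,0,0,0,0,0,0,0,0,0,0,0,0,0,0,0,0,0,0,0,0,0],
  grip=-1,
)

```text
time: 12.53
tool_pos: [0.4376, 0.0157, 0.0326]
eef_rot: [180.0, -0.0, 90.1]
force: [1.1, -0.3, -0.1]
grip_width: 0.371
grip_force: 15.0
```

The width of 33 mm is less than the 44 mm expected, so I'll look before lifting.

```bash
python3 - <<'E'
from h import *
print(monitor.read_state())
a=[]
for c in ['wrist','scene','side']:
    s,im=snap(c); a.append(im)
p=w2px('side',[.437,.016,.05])[0].astype(int);q=w2px('scene',[.437,.016,.05])[0].astype(int);print(p,q)
cr=lambda im,p:cv2.resize(im[max(p[1]-70,0):p[1]+70,p[0]-70:p[0]+70],(300,300),interpolation=cv2.INTER_CUBIC)
o=np.hstack([cr(a[2],p),cr(a[1],q)]); w=cv2.resize(a[0],(400,300))
o=np.vstack([o,np.hstack([w,np.zeros((300,200,3),np.uint8)])])
cv2.imwrite('pics/c5.png',o[:,:,::-1])
E
```

```text
{'time': 12.5333, 'q': array([-39.69682659,  21.98781044,  38.41957899, 127.46214689,
       -22.65825365,  37.15159415,  15.11348107]), 'joint_vel': array([ 0.02062088,  0.10278618, -0.09554447, -0.09649545, -0.12892053,
       -0.25530767,  0.0243499 ]), 'joint_efforts': array([-4.24662969e-03, -3.76067376e+01,  6.46765217e+00, -1.73108697e+01,
        2.41914124e-02,  2.98977094e-01, -2.84322341e-03]), 'tool_pos': array([0.43756576, 0.01567344, 0.03258157]), 'eef_rot': array([ 1.79980022e+02, -4.92364396e-04,  9.00785559e+01]), 'force': array([ 1.1077326 , -0.25703472, -0.1022405 ]), 'wrist_torque': array([-0.04982568, -0.10278083,  0.01378394]), 'grip_force': 14.993097626826284, 'grip_width': 0.37146721688797196}
[346 246] [270 258]
```

View pics/c5.png

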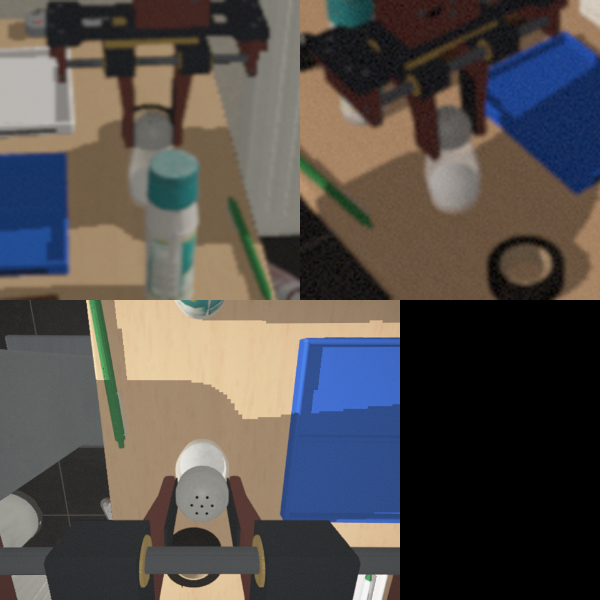

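```bash
python3 - <<'E'
from h import *
s,im=snap('wrist','w6')
for c in ['wrist','scene','side']:
    if c!='wrist': im=snap(c)[1]
    for n in ['salt_shaker','tape']:
        for d in spotter.pinpoint(n,c)[:1]: print(c,n,np.round(d['at']),d['p'],px2w(c,d['at'],0,s).round(3))
    print(c,'base,top,tcp (col,row)',w2px(c,[[.438,.016,0],[.438,.016,.09],s['tool_pos'],[.438,.016,.052]],s).round(0).tolist())
    im=im.copy()
    th=np.linspace(0,6.28,60)
    for z,r,col in [(0,.022,(255,0,0)),(.066,.022,(255,255,0)),(.09,.017,(0,255,0))]:
        for p in w2px(c,np.c_[.438+r*np.cos(th),.016+r*np.sin(th),0*th+z],s): cv2.circle(im,tuple(int(v) for v in p),0,col,-1)
    p=w2px(c,[.438,.016,.045],s)[0].astype(int); h=80
    cv2.imwrite(f'pics/z_{c}.png',cv2.resize(im[max(p[1]-h,0):p[1]+h,p[0]-h:p[0]+h],(390,390),interpolation=cv2.INTER_CUBIC)[:,:,::-1])
a=[cv2.imread(f'pics/z_{c}.png') for c in ['wrist','scene']]
cv2.imwrite('pics/c6.png',np.hstack(a))
E
```

```text
wrist salt_shaker [253. 323.] 0.98 [0.439 0.017 0.   ]
wrist tape [399. 307.] 0.64 [ 0.429 -0.083  0.   ]
wrist base,top,tcp (col,row) [[322.0, 255.0], [321.0, 341.0], [320.0, 278.0], [321.0, 295.0]]
scene salt_shaker [278. 272.] 0.9 [0.441 0.02  0.   ]
scene tape [315. 306.] 0.69 [ 0.433 -0.082  0.   ]
scene base,top,tcp (col,row) [[272.0, 280.0], [269.0, 240.0], [271.0, 266.0], [271.0, 258.0]]
side salt_shaker [264. 344.] 0.96 [0.44  0.004 0.   ]
side tape [239. 347.] 0.56 [ 0.426 -0.082  0.   ]
side base,top,tcp (col,row) [[345.0, 267.0], [346.0, 229.0], [346.0, 254.0], [346.0, 246.0]]
```

View pics/c6.png

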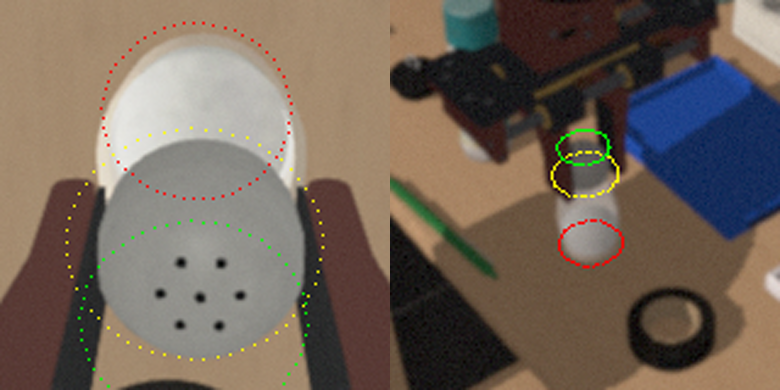

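The shaker still stands upright at its place, but the pads hold its narrow upper part. I'll open, go 18 mm lower and grasp the wide body.

jog_arm(
  commands=[0,0,0,0,0,0,0,0,0,0,0,0,0,0,0,0,0,0,0,0,0,0,-0.1,0,0,0,-0.2,0,0,0,-0.3,0,0,0,-0.4,0,0,0,-0.45,0,0,0,-0.45,0],
  grip=1,
)

```text
time: 14.05
tool_pos: [0.437, 0.0155, 0.0139]
eef_rot: [-179.9, 0.0, 90.1]
force: [-0.1, -0.7, 0.1]
grip_width: 1.001
grip_force: 0.0
```

jog_arm(
  commands=[0,0,0,0,0,0,0,0,0,0,0,0,0,0,0,0,0,0,0,0,0,0,0,0,0,0,0,0,0,0,0,0,0,0,0,0],
  grip=-1,
)

```text
time: 14.8
tool_pos: [0.4376, 0.0157, 0.0146]
eef_rot: [180.0, -0.0, 90.1]
force: [0.5, -0.1, -0.3]
grip_width: 0.418
grip_force: 14.8
```

jog_arm(
  commands=[0,0,0.3,0,0,0,1,0,0,0,2,0,0,0,3,0,0.2,0,4,0,0.8,0.5,4.5,0,1.5,1.2,4.5,0,2.2,2,4.5,0,2.8,2.9,4.5,0,3.05,3.8,4.5,0,3.05,4.6,4.5,0,3.05,4.6,4.5,0],
  grip_force=20,
)

```text
time: 15.8
tool_pos: [0.5584, 0.2081, 0.1928]
eef_rot: [-179.9, -0.1, 90.6]
force: [-0.8, 0.2, -1.4]
grip_width: 0.417
grip_force: 19.7
```

```bash
python3 b.py w7 salt_shaker seasoning_tray; python3 - <<'E'
from h import *
a=[snap(c)[1] for c in ['wrist','side']]
cv2.imwrite('pics/c7.png',np.hstack([cv2.resize(i,(400,300)) for i in a])[:,:,::-1])
E
```

```text
[-56.  24.  42.  98. -18.  65.  -8.] [0.558 0.208 0.193] [-1.799e+02 -1.000e-01  9.060e+01] 15.8
salt_shaker [265. 322.] 0.69 [0.558 0.137 0.   ]
seasoning_tray [162. 348.] 0.74 [0.581 0.239 0.004]
```

View pics/c7.png

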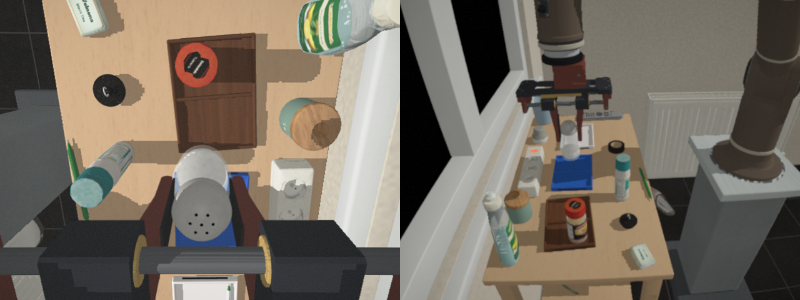

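The jar stands in the +y compartment and the shaker hangs upright in the fingers.

```bash
python3 - <<'E'
from h import *
s=monitor.read_state();print(s['tool_pos'],s['joint_vel'].round(1))
s,im=snap('wrist')
d=spotter.pinpoint('salt_shaker','wrist')[0];print(s['tool_pos'],px2w('wrist',d['at'],s['tool_pos'][2]-.0146,s))
s=monitor.read_state();print(s['tool_pos'])
E
```

```text
[0.55930496 0.19786056 0.19459438] [ 0.4 -0.5 -0.  -0.  -0.2 -0.1 -0.1]
[0.55930496 0.19786056 0.19459438] [0.56004843 0.19845487 0.17999438]
[0.55946626 0.19808712 0.1948697 ]
```

jog_arm(
  commands=[0,0.1,-0.5,0,0,0.1,-1.4,0,0,0.1,-2.3,0,0,0.1,-3.1,0,0,0.1,-3.7,0,0,0.1,-4.1,0,0,0.1,-4.25,0,0,0.1,-4.33,0,0,0.1,-4.38,0,0,0.1,-4.42,0,0,0.1,-4.42,0,0,0.1,-4.42,0],
)

```text
time: 17.15
tool_pos: [0.56, 0.2039, 0.0187]
eef_rot: [179.9, -0.1, 90.1]
force: [0.6, -0.3, -0.5]
grip_width: 0.416
grip_force: 19.7
```

jog_arm(
  commands=[0,0,0,0,0,0,0,0,0,0,0,0,0,0,0,0,0,0,0,0,0,0,0,0],
  grip=0.5,
)

```text
time: 17.65
tool_pos: [0.5594, 0.2037, 0.0177]
eef_rot: [180.0, 0.0, 90.1]
force: [-0.1, 0.5, 0.1]
grip_width: 0.748
grip_force: 0.0
```

jog_arm(
  commands=[0,0,0.5,0,0,0,1.5,0,0,0,2.5,0,0,0,3.5,0,-0.3,-0.2,4.4,0,-1,-0.5,5,0,-1.8,-0.9,5.2,0,-2.6,-1.3,5.2,0,-3.05,-1.3,5.2,0,-3.05,-1.3,5.2,0,-3.05,-1.3,5.2,0,-3.05,-1.3,5.2,0],
  grip=1,
)

```text
time: 18.65
tool_pos: [0.4381, 0.1522, 0.2261]
eef_rot: [179.9, -0.0, 90.1]
force: [0.4, 0.9, -0.3]
grip_width: 0.998
grip_force: 0.0
```

```bash
python3 b.py w8 scouring_cream sink_plug sink_tray; python3 - <<'E'
from h import *
for c in ['scene','side']:
    snap(c,c+'8')
    for n in ['spice_jar','salt_shaker','scouring_cream']:
        for d in spotter.pinpoint(n,c)[:1]: print(c,n,d['at'],round(d['p'],2),px2w(c,d['at'],.004 if n!='scouring_cream' else 0).round(3))
E
```

```text
[-67.   6.  46. 112.  -5.  64. -19.] [0.438 0.152 0.226] [179.9  -0.   90.1] 18.65
scouring_cream [190. 323.] 0.67 [0.44 0.15 0.  ]
scouring_cream [291. 447.] 0.48 [0.575 0.039 0.   ]
sink_plug [ 91. 314.] 0.62 [0.431 0.245 0.   ]
sink_plug [293. 448.] 0.3 [0.576 0.037 0.   ]
sink_tray [292. 447.] 0.76 [0.574 0.04  0.004]
scene spice_jar [178.4, 244.2] 0.81 [0.561 0.291 0.004]
scene salt_shaker [199.6, 270.7] 0.61 [0.562 0.196 0.004]
scene scouring_cream [236.8, 231.2] 0.96 [0.443 0.155 0.   ]
side spice_jar [376.8, 284.1] 0.57 [0.553 0.279 0.004]
side scouring_cream [313.9, 354.5] 0.7 [0.434 0.147 0.   ]
```

jog_arm(
  commands=[0,-0.03,-0.5,0,0,-0.03,-1.3,0,0,-0.03,-2.2,0,0,-0.03,-3,0,0,-0.03,-3.6,0,0,-0.03,-3.9,0,0,-0.03,-4,0,0,-0.03,-4,0,0,-0.03,-4,0],
)

```text
time: 20.0
tool_pos: [0.438, 0.1505, 0.0663]
eef_rot: [180.0, -0.0, 90.1]
force: [-0.0, 0.2, 1.0]
grip_width: 1.0
grip_force: 0.0
```

jog_arm(
  commands=[0,0,0,0,0,0,0,0,0,0,0,0,0,0,0,0,0,0,0,0,0,0,0,0,0,0,0,0,0,0,0,0,0,0,0,0],
  grip=-1,
  grip_force=20,
)

```text
time: 20.75
tool_pos: [0.4373, 0.1505, 0.0657]
eef_rot: [-180.0, 0.0, 90.1]
force: [-0.2, 0.3, 0.9]
grip_width: 0.422
grip_force: 20.0
```

jog_arm(
  commands=[0,0,0.3,0,0,0,0.9,0,0,0,1.6,0,0.2,-0.3,2,0,0.8,-1,2,0,1.5,-1.8,2,0,2.2,-2.6,2,0,2.8,-3.3,2,0,3.2,-3.8,2,0,3.2,-3.8,2,0,3.2,-3.8,2,0,3.2,-3.8,2,0],
)

```text
time: 21.75
tool_pos: [0.5645, -0.001, 0.1451]
eef_rot: [-179.9, -0.0, 90.1]
force: [0.0, 0.2, -2.9]
grip_width: 0.419
grip_force: 20.0
```

jog_arm(
  commands=[0,0,0,0,0,0,-0.4,0,0,0,-1,0,0,0,-1.5,0,0,0,-1.7,0,0,0,-1.8,0,0,0,-1.86,0,0,0,-1.9,0,0,0,-1.92,0,0,0,-1.92,0,0,0,-1.92,0],
)

```text
time: 22.67
tool_pos: [0.566, -0.0015, 0.0697]
eef_rot: [179.9, -0.0, 90.1]
force: [0.1, 0.4, 1.3]
grip_width: 0.42
grip_force: 20.0
```

Bottom is touching; release and go to above the plug.

jog_arm(
  commands=[0,0,0,0,0,0,0,0,0,0,0,0,0,0,0,0,0,0,0,0,0,0,0,0],
  grip=0.8,
)

```text
time: 23.17
tool_pos: [0.5654, -0.0016, 0.0689]
eef_rot: [180.0, 0.0, 90.1]
force: [-0.2, 0.3, -1.0]
grip_width: 0.838
grip_force: 0.0
```

jog_arm(
  commands=[0,0,0.5,0,0,0,1.5,0,0,0,2.5,0,-0.3,0.2,3.2,0,-0.9,1,3.5,0,-1.5,2,3.5,0,-2.1,3,3.5,0,-2.7,4,3.5,0,-3.2,5,3.2,0,-3.35,5.8,2.5,0,-3.35,6.1,2,0,-3.35,6.1,2,0],
  grip=1,
)

```text
time: 24.17
tool_pos: [0.4268, 0.2475, 0.1446]
eef_rot: [-179.7, 0.1, 90.6]
force: [-1.0, 0.2, -0.4]
grip_width: 0.996
grip_force: 0.0
```

jog_arm(
  commands=[0,0,0,0,0,0,0,0,0,0,0,0],
)

```text
time: 24.42
tool_pos: [0.4325, 0.2413, 0.1498]
eef_rot: [179.9, -0.0, 89.9]
force: [0.4, 0.0, 1.1]
grip_width: 1.002
grip_force: 0.0
```

```bash
python3 b.py w9 sink_plug
```

```text
[-70.  16.  43. 114. -13.  55. -21.] [0.433 0.241 0.15 ] [179.9  -0.   89.9] 24.4167
sink_plug [203. 317.] 0.97 [0.429 0.244 0.   ]
```

View pics/w9.png

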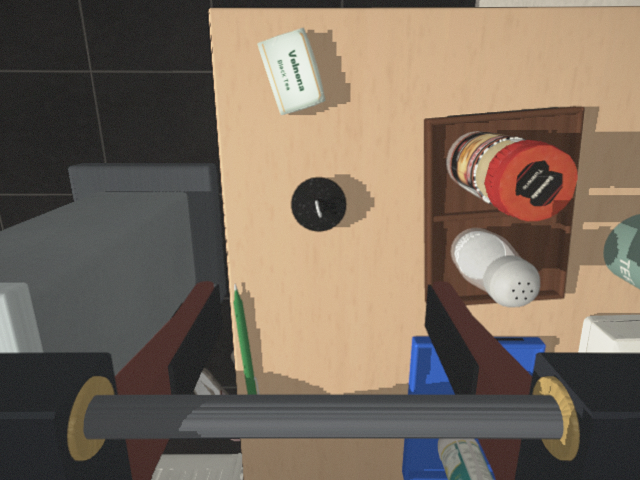

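The jar and shaker each stand in a compartment of the seasoning tray. The plug is at (203,318), which is about (0.429, 0.244).

jog_arm(
  commands=[-0.13,0.07,-0.5,0,-0.13,0.07,-1.2,0,-0.13,0.07,-1.9,0,-0.13,0.07,-2.5,0,-0.13,0.07,-3,0,-0.13,0.07,-3.3,0,-0.13,0.07,-3.5,0,-0.13,0.07,-3.6,0,-0.13,0.07,-3.65,0,-0.13,0.07,-3.65,0,-0.13,0.07,-3.65,0],
)

```text
time: 25.43
tool_pos: [0.4268, 0.2456, 0.0037]
eef_rot: [179.9, -0.1, 90.1]
force: [0.4, -0.1, 0.8]
grip_width: 1.002
grip_force: 0.0
```

jog_arm(
  commands=[0,0,0,0,0,0,0,0,0,0,0,0,0,0,0,0,0,0,0,0,0,0,0,0,0,0,0,0,0,0,0,0,0,0,0,0],
  grip=-1,
  grip_force=15,
)

```text
time: 26.18
tool_pos: [0.4262, 0.2452, 0.0029]
eef_rot: [180.0, 0.0, 90.1]
force: [-0.8, -0.5, -0.5]
grip_width: 0.359
grip_force: 0.0
```

jog_arm(
  commands=[0,0,0,0,0,0,0,0,0,0,0,0,0,0,0,0],
)

```text
time: 26.52
tool_pos: [0.4262, 0.2453, 0.0029]
eef_rot: [-180.0, 0.0, 90.1]
force: [0.3, -0.0, 0.5]
grip_width: 0.056
grip_force: 0.0
```

```bash
python3 b.py w10 sink_plug
```

```text
[-62.  29.  34. 121. -27.  37. -10.] [0.426 0.245 0.003] [-180.     0.    90.1] 26.5167
sink_plug [274. 327.] 0.65 [0.43  0.246 0.   ]
```

View pics/w10.png

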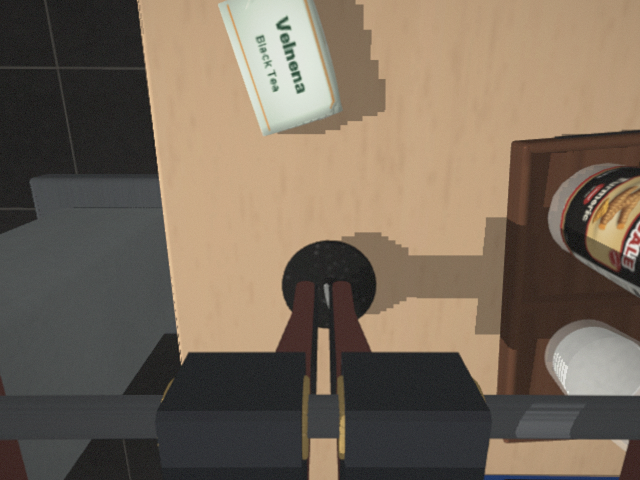

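The fingers shut above the disc (disc around (284,329), tips at row ~283, straddling the ring). I'll check the real tip height from the fixed cameras.

```bash
python3 - <<'E'
from h import *
s=monitor.read_state();t=s['tool_pos'];print(t,s['grip_width'],s['grip_force'],s['force'])
o=[]
for c in ['scene','side']:
    im=snap(c)[1]
    x,y=.429,.245
    p=w2px(c,[x,y,.02])[0].astype(int);h=28;k=390/(2*h)
    cr=cv2.resize(im[p[1]-h:p[1]+h,p[0]-h:p[0]+h],(390,390),interpolation=cv2.INTER_CUBIC)
    th=np.linspace(0,6.28,50)
    for z,col in [(0,(255,0,0)),(.017,(0,255,0))]:
        for q in (w2px(c,np.c_[x+.0225*np.cos(th),y+.0225*np.sin(th),0*th+z])-p+h+.5)*k: cv2.circle(cr,tuple(int(v) for v in q),1,col,-1)
    for z,col in [(.003,(255,0,255)),(.022,(255,255,0)),(.041,(0,255,255))]:
        q=(w2px(c,[t[0],t[1],z])[0]-p+h+.5)*k; cv2.circle(cr,tuple(int(v) for v in q),4,col,-1)
    o.append(cr)
cv2.imwrite('pics/c11.png',np.hstack(o)[:,:,::-1])
# y of the disc-centre pixel at top / bottom heights in the wrist view
for z in (0,.017): print(z,px2w('wrist',(284,329),z,s))
E
```

```text
[0.42619346 0.24522922 0.00290752] 0.0007941272081505097 0.0 [ 0.24433938 -0.05905686 -1.1071082 ]
0 [0.43047338 0.24082887 0.        ]
0.017 [0.4302231  0.24857135 0.017     ]
```

View pics/c11.png

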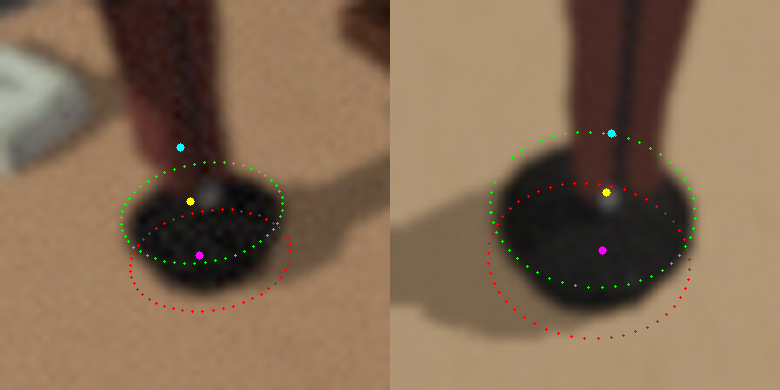

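The tips are really at z≈0.02, about 18 mm higher than the TCP reads. This also explains the narrow shaker grip. I'll rise, open, then descend lower step by step watching the force.

jog_arm(
  commands=[0,0,0.4,0,0,0,0.8,0,0,0,1.2,0,0,0,1.2,0],
)

```text
time: 27.05
tool_pos: [0.4277, 0.246, 0.0531]
eef_rot: [179.8, -0.1, 90.1]
force: [1.1, 0.8, 0.5]
grip_width: 0.005
grip_force: 0.0
```

jog_arm(
  commands=[0,0,0,0,0,0,0,0,0,0,0,0,0,0,0,0,0,0,0,0,0,0,0,0,0,0,0,0,0,0,0,0,0,0,0,0,0,0,0,0,0,0,0,0,0,0,0,0],
  grip=1,
)

```text
time: 28.05
tool_pos: [0.4262, 0.2453, 0.0509]
eef_rot: [180.0, -0.0, 90.1]
force: [-0.2, -0.0, -0.3]
grip_width: 0.876
grip_force: 0.0
```

```bash
python3 b.py w12 sink_plug
```

```text
[-65.  25.  38. 120. -22.  43. -13.] [0.426 0.245 0.051] [180.   -0.   90.1] 28.05
sink_plug [244. 325.] 0.76 [0.428 0.246 0.   ]
```

jog_arm(
  commands=[0.05,0,-0.4,0,0.05,0,-0.8,0,0.05,0,-1.1,0,0.05,0,-1.3,0,0.05,0,-1.4,0,0.05,0,-1.4,0,0.05,0,-1.4,0],
)

```text
time: 28.73
tool_pos: [0.4284, 0.2452, -0.0049]
eef_rot: [180.0, 0.0, 90.1]
force: [0.1, -0.1, 0.2]
grip_width: 1.0
grip_force: 0.0
```

jog_arm(
  commands=[0,0,-0.05,0,0,0,-0.1,0,0,0,-0.15,0,0,0,-0.15,0,0,0,-0.15,0],
)

```text
time: 29.15
tool_pos: [0.4281, 0.2453, -0.0111]
eef_rot: [-180.0, -0.0, 90.1]
force: [-0.1, 0.5, -0.4]
grip_width: 1.001
grip_force: 0.0
```

jog_arm(
  commands=[0,0,0,0,0,0,0,0,0,0,0,0,0,0,0,0,0,0,0,0,0,0,0,0,0,0,0,0,0,0,0,0,0,0,0,0],
  grip=-1,
  grip_force=15,
)

```text
time: 29.9
tool_pos: [0.4282, 0.2453, -0.0111]
eef_rot: [180.0, 0.0, 90.1]
force: [-0.7, -0.4, 0.8]
grip_width: 0.357
grip_force: 0.0
```

jog_arm(
  commands=[0,0,0.2,0,0,0,0.4,0,0,0,0.5,0,0,0,0.5,0,0,0,0.5,0,0,0,0.5,0,0,0,0.5,0,0,0,0.5,0,0,0,0.5,0,0,0,0.5,0],
  grip=1,
)

```text
time: 30.73
tool_pos: [0.4282, 0.2451, 0.0088]
eef_rot: [-180.0, 0.0, 90.1]
force: [0.2, 0.4, 0.3]
grip_width: 0.998
grip_force: 0.0
```

jog_arm(
  commands=[0,0,-0.2,0,0,0,-0.4,0,0,0,-0.5,0,0,0,-0.55,0,0,0,-0.6,0,0,0,-0.65,0,0,0,-0.65,0,0,0,-0.65,0],
)

```text
time: 31.4
tool_pos: [0.4283, 0.2452, -0.0171]
eef_rot: [180.0, 0.0, 90.1]
force: [0.7, 0.4, -0.2]
grip_width: 1.001
grip_force: 0.0
```

```bash
python3 - <<'E'
from h import *
s=monitor.read_state();t=s['tool_pos'];print(t,s['grip_width'],s['force'])
im=snap('wrist')[1]; o=[cv2.resize(im[150:450,120:520],(400,300))]
x,y=.429,.245
im=snap('side')[1]
p=w2px('side',[x,y,.02])[0].astype(int);h=40
o.append(cv2.resize(im[p[1]-h:p[1]+h,p[0]-50:p[0]+50],(375,300),interpolation=cv2.INTER_CUBIC))
cv2.imwrite('pics/c13.png',np.hstack(o)[:,:,::-1])
for z in (-.012,.006,.02): print(((w2px('side',[[t[0]-.044,t[1],z],[t[0]+.044,t[1],z]])-p+[50,h])*3.75+[400,0]).round(0).tolist())
E
```

```text
[ 0.42825211  0.24523375 -0.0170874 ] 1.0006495272675322 [ 0.70963509  0.39159173 -0.16550664]
[[692.0, 197.0], [484.0, 207.0]]
[[696.0, 168.0], [484.0, 178.0]]
[[699.0, 145.0], [484.0, 155.0]]
```

View pics/c13.png

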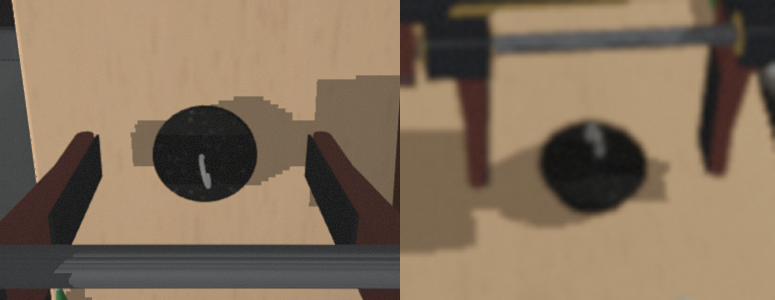

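The tips now sit just above the table on both sides of the disc. Closing.

jog_arm(
  commands=[0,0,0,0,0,0,0,0,0,0,0,0,0,0,0,0,0,0,0,0,0,0,0,0,0,0,0,0],
  grip=-1,
  grip_force=12,
)

```text
time: 32.08
tool_pos: [0.4282, 0.2453, -0.0171]
eef_rot: [180.0, -0.0, 90.1]
force: [0.6, 1.1, -0.2]
grip_width: 0.509
grip_force: 0.3
```

jog_arm(
  commands=[0,0,0,0],
)

```text
time: 32.17
tool_pos: [0.4282, 0.2453, -0.0171]
eef_rot: [180.0, -0.0, 90.1]
force: [0.2, 0.4, -0.2]
grip_width: 0.487
grip_force: 11.8
```

jog_arm(
  commands=[0,0,0.3,0,0,0,0.8,0,0,-0.5,1.4,0,0,-1.2,1.8,0,0,-2,1.8,0,0.3,-2.8,1.8,0,1,-3.5,1.8,0,1.8,-4.1,1.8,0,2.6,-4.2,1.8,0,3.2,-4.2,1.8,0,3.42,-4.2,1.8,0,3.42,-4.2,1.8,0],
)

```text
time: 33.17
tool_pos: [0.5666, 0.0767, 0.0554]
eef_rot: [179.9, 0.0, 90.0]
force: [0.2, -0.5, -0.1]
grip_width: 0.487
grip_force: 11.8
```

jog_arm(
  commands=[0,0,0,0,0,0,0,0,0,0,0,0],
)

```text
time: 33.42
tool_pos: [0.5635, 0.0779, 0.055]
eef_rot: [-179.9, -0.0, 90.1]
force: [0.3, -0.2, -0.7]
grip_width: 0.487
grip_force: 11.8
```

```bash
python3 b.py w14 sink_plug sink_tray scouring_cream tape; python3 - <<'E'
from h import *
s=monitor.read_state();print(s['grip_width'],s['grip_force'])
d=spotter.pinpoint('sink_plug','wrist')[0];print(d,px2w('wrist',d['at'],.072,s))
E
```

```text
[-40.  31.  37. 109. -25.  48.  10.] [0.563 0.078 0.055] [-179.9   -0.    90.1] 33.4167
scouring_cream [355. 323.] 0.74 [ 0.565 -0.003  0.   ]
tape [355. 324.] 0.38 [ 0.566 -0.003  0.   ]
0.48449049831921165 11.775406495726202Traceback (most recent call last):
  File "<stdin>", line 3, in <module>
IndexError: list index out of range
```

```bash
python3 - <<'E'
from h import *
for c in ['side','scene']:
    im=cv2.imread(f'pics/{c}0.png'); m=cv2.inRange(cv2.cvtColor(im,cv2.COLOR_BGR2HSV),(108,150,50),(128,255,255))
    k=max(cv2.findContours(m,0,2)[0],key=cv2.contourArea)
    q=cv2.approxPolyDP(cv2.convexHull(k),6,True)[:,0]
    print(c,[px2w(c,(r,u),.014).round(3)[:2].tolist() for u,r in q])
s,im=snap('wrist')
print([tuple(im[r,320]) for r in range(200,460,20)])
E
```

```text
side [[0.516, -0.035], [0.517, 0.127], [0.627, 0.126], [0.626, -0.035]]
scene [[0.516, 0.113], [0.626, 0.11], [0.62, -0.048], [0.508, -0.05]]
[(np.uint8(61), np.uint8(101), np.uint8(191)), (np.uint8(61), np.uint8(102), np.uint8(192)), (np.uint8(59), np.uint8(101), np.uint8(190)), (np.uint8(45), np.uint8(48), np.uint8(45)), (np.uint8(37), np.uint8(36), np.uint8(33)), (np.uint8(37), np.uint8(33), np.uint8(32)), (np.uint8(157), np.uint8(158), np.uint8(154)), (np.uint8(33), np.uint8(35), np.uint8(35)), (np.uint8(150), np.uint8(150), np.uint8(141)), (np.uint8(137), np.uint8(138), np.uint8(129)), (np.uint8(67), np.uint8(70), np.uint8(70)), (np.uint8(69), np.uint8(70), np.uint8(74)), (np.uint8(142), np.uint8(139), np.uint8(134))]
```

jog_arm(
  commands=[0,0,-0.3,0,0,0,-0.7,0,0,0,-1.1,0,0,0,-1.35,0,0,0,-1.5,0,0,0,-1.58,0,0,0,-1.64,0,0,0,-1.68,0,0,0,-1.7,0,0,0,-1.7,0,0,0,-1.7,0],
)

```text
time: 34.68
tool_pos: [0.5653, 0.0773, -0.0127]
eef_rot: [180.0, -0.0, 90.1]
force: [-0.1, 0.1, -0.2]
grip_width: 0.484
grip_force: 11.8
```

jog_arm(
  commands=[0,0,-0.02,0,0,0,-0.02,0,0,0,-0.02,0],
)

```text
time: 34.93
tool_pos: [0.5654, 0.0774, -0.0132]
eef_rot: [179.9, -0.0, 90.1]
force: [-0.6, 0.7, 4.7]
grip_width: 0.484
grip_force: 12.0
```

jog_arm(
  commands=[0,0,0,0,0,0,0,0,0,0,0,0,0,0,0,0,0,0,0,0],
  grip=0.3,
)

```text
time: 35.35
tool_pos: [0.5649, 0.0773, -0.014]
eef_rot: [-180.0, 0.0, 90.1]
force: [-0.1, 0.4, -0.4]
grip_width: 0.65
grip_force: 0.0
```

jog_arm(
  commands=[0,0,0.2,0,0,0,0.8,0,0,0,1.6,0,0,0,2.6,0,0,0,3.6,0,0,0,4.5,0,-0.3,-0.6,5,0,-1,-1.4,5,0,-2,-2.4,5,0,-3,-3.4,5,0,-3.35,-4.05,5,0,-3.35,-4.05,5,0],
)

```text
time: 36.35
tool_pos: [0.4274, -0.0885, 0.1863]
eef_rot: [-180.0, -0.1, 89.8]
force: [-0.2, -0.3, 0.3]
grip_width: 0.65
grip_force: 0.0
```

jog_arm(
  commands=[0,0,0,3.6,0,0,0,3.6,0,0,0,7,0,0,0,10,0,0,0,13,0,0,0,16,0,0,0,18,0,0,0,18,0,0,0,18,0,0,0,18,0,0,0,18,0,0,0,18],
  grip=1,
)

```text
time: 37.35
tool_pos: [0.4311, -0.0848, 0.1865]
eef_rot: [180.0, 0.0, 176.4]
force: [0.8, 0.2, 0.6]
grip_width: 0.998
grip_force: 0.0
```

jog_arm(
  commands=[0,0,0,0,0,0,0,0,0,0,0,0,0,0,0,0],
)

```text
time: 37.68
tool_pos: [0.4311, -0.0847, 0.1862]
eef_rot: [180.0, 0.0, 175.8]
force: [-1.1, -1.3, -0.5]
grip_width: 1.0
grip_force: 0.0
```

```bash
python3 b.py w15 tape desk_tray; python3 - <<'E'
from h import *
for c in ['scene','side']:
    snap(c,c+'15')
    for n in ['sink_plug','scouring_cream','tape','desk_tray','salt_shaker','spice_jar']:
        for d in spotter.pinpoint(n,c)[:1]: print(c,n,d['at'],round(d['p'],2),px2w(c,d['at'],0 if n=='tape' else .004).round(3))
E
```

```text
[-34.   5.  42. 118.  -4.  58.  96.] [ 0.431 -0.085  0.186] [180.    0.  175.8] 37.6833
tape [194. 322.] 0.64 [ 0.43  -0.086  0.   ]
desk_tray [329. 249.] 0.69 [ 0.562 -0.169  0.004]
scene sink_plug [230.4, 308.4] 0.76 [0.563 0.075 0.004]
scene scouring_cream [248.6, 335.9] 0.8 [0.57  0.005 0.004]
scene desk_tray [308.0, 399.8] 0.73 [ 0.559 -0.168  0.004]
scene salt_shaker [197.0, 269.6] 0.76 [0.566 0.204 0.004]
scene spice_jar [181.7, 242.2] 0.61 [0.551 0.284 0.004]
side sink_plug [289.3, 278.0] 0.7 [0.568 0.079 0.004]
side scouring_cream [262.5, 285.5] 0.79 [ 0.556 -0.002  0.004]
side tape [240.5, 343.7] 0.86 [ 0.433 -0.077  0.   ]
side desk_tray [221.5, 282.4] 0.76 [ 0.566 -0.156  0.004]
side spice_jar [377.4, 282.6] 0.95 [0.555 0.28  0.004]
```

jog_arm(
  commands=[0,0,-0.6,0,0,0,-1.5,0,0,0,-2.4,0,0,0,-3.2,0,0,0,-3.9,0,0,0,-4.4,0,0,0,-4.7,0,0,0,-4.85,0,0,0,-4.95,0,0,0,-5.02,0,0,0,-5.02,0,0,0,-5.02,0],
)

```text
time: 39.53
tool_pos: [0.4316, -0.0847, -0.0141]
eef_rot: [180.0, 0.1, 176.0]
force: [0.2, 0.2, -0.3]
grip_width: 0.999
grip_force: 0.0
```

jog_arm(
  commands=[0,0,0,0,0,0,0,0,0,0,0,0,0,0,0,0,0,0,0,0,0,0,0,0,0,0,0,0],
  grip=-1,
  grip_force=12,
)

```text
time: 40.12
tool_pos: [0.4311, -0.0847, -0.0146]
eef_rot: [180.0, 0.0, 176.0]
force: [-0.3, -0.4, 2.1]
grip_width: 0.641
grip_force: 12.0
```

jog_arm(
  commands=[0,0,0.3,0,0,0,0.8,0,0,0,1.4,0,0.4,-0.3,1.5,0,1,-0.8,1.5,0,1.7,-1.3,1.5,0,2.4,-1.8,1.5,0,2.9,-2.08,1.5,0,3.08,-2.08,1.5,0,3.08,-2.08,1.5,0,3.08,-2.08,1.5,0,3.08,-2.08,1.5,0],
)

```text
time: 41.12
tool_pos: [0.5527, -0.1669, 0.0449]
eef_rot: [180.0, -0.1, 176.0]
force: [-0.1, -0.0, -1.0]
grip_width: 0.641
grip_force: 12.0
```

jog_arm(
  commands=[0,0,-0.3,0,0,0,-0.7,0,0,0,-1,0,0,0,-1.2,0,0,0,-1.3,0,0,0,-1.36,0,0,0,-1.4,0,0,0,-1.42,0,0,0,-1.42,0,0,0,-1.42,0],
)

```text
time: 41.95
tool_pos: [0.554, -0.1679, -0.0106]
eef_rot: [180.0, -0.0, 176.0]
force: [-4.1, 1.1, 5.3]
grip_width: 0.64
grip_force: 12.0
```

jog_arm(
  commands=[0,0,0,0,0,0,0,0,0,0,0,0,0,0,0,0,0,0,0,0],
  grip=0.75,
)

```text
time: 42.37
tool_pos: [0.5544, -0.168, -0.0114]
eef_rot: [-180.0, 0.0, 176.0]
force: [0.3, 0.2, 0.1]
grip_width: 0.871
grip_force: 0.0
```

jog_arm(
  commands=[0,0,0.2,0,0,0,0.8,0,0,0,1.6,0,0,0,2.6,0,0,0,3.6,0,0,0,4.6,0,-0.8,0,5.5,0,-1.6,0,6,0,-2.4,0,6,0,-3,0,6,0,-3,0,6,0,-3,0,6,0],
)

```text
time: 43.37
tool_pos: [0.4337, -0.1678, 0.2294]
eef_rot: [179.9, 0.1, 176.0]
force: [0.9, -0.4, -0.5]
grip_width: 0.875
grip_force: 0.0
```

```bash
python3 - <<'E'
from h import *
a=snap('scene')[1][120:400,180:480]; b=snap('side')[1][150:430,180:420]
o=np.hstack([cv2.resize(a,None,fx=1.45,fy=1.45,interpolation=cv2.INTER_CUBIC),cv2.resize(b,None,fx=1.45,fy=1.45,interpolation=cv2.INTER_CUBIC)])
print(o.shape);cv2.imwrite('pics/c16.png',o[:,:,::-1])
for c in ['scene','side']:
  for d in spotter.pinpoint('tape',c)[:1]: print(d,px2w(c,d['at'],.004))
E
```

```text
(406, 783, 3)
{'at': [307.1, 396.6], 'p': 0.81} [ 0.55611914 -0.16314087  0.004     ]
{'at': [218.7, 288.7], 'p': 0.5} [ 0.55190591 -0.1671715   0.004     ]
```

View pics/c16.png

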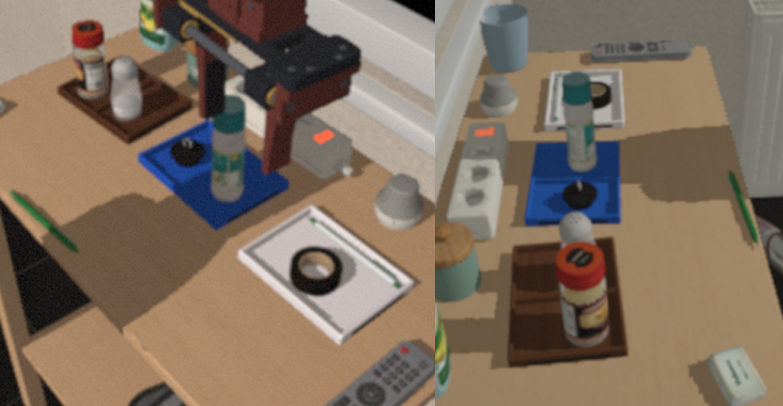

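All five things stand flat in their trays: jar and shaker top left, plug and cream in the blue tray, and tape beside the pen. The gripper is clear of everything.

```bash
python3 -c "
from bench import ctrl
print(ctrl.finish_job())"
```

```text
the job is handed in; nothing more can be done
None
```

All five things are upright in their trays, one per compartment with the tape beside the pen, and the gripper has let go; the job was handed in at about 43 s of the 138 s allowed, and the sink plug and salt shaker each took more than one try to grasp.

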